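Clamp down the leak-test chamber cover in star order

ROBOT

A 6-joint arm with a two-finger parallel gripper is mounted at the origin on the work surface; the furniture and walls round the work are solid. World frame = base frame: x ahead of the robot, y to its left, z up, the work surface at z = 0. Lengths are in m, angles in rad, forces in N, time in s.
With the tool pointing down it reaches from about 0.25 to 0.775 m from the base axis. Payload 4 kg.
Tool frame: the origin (TCP) lies at the centre of the arm's flange, where the gripper is bolted on; the fingertips stand 199 mm ahead of it and the grasp point (between the pads) lies 180 mm ahead of it (robot.tcp_to_tips is the z of the fingertips in the tool frame, in m); z points along the fingers, y is the line along which they close (so a half turn about z gives the same grasp; the last joint's range is limited). The gripper opens to 94 mm and grips with 3 to 60 N. Pads are 16 mm wide; open, the fingers measure 119 mm over their backs; the gripper's body (75 mm by 177 mm) begins 78 mm behind the grasp point.
Start: joints at [-1.395, 0.087, 1.371, -0, 1.684, -0.103], TCP at [0.151, -0.529, 0.405] pointing down, gripper open.
Joint ranges: [-3.1, 3.1], [-0.76, 2.03], [0.27, 2.55], [-1.08, 4.22], [0.17, 2.65], [-2.57, 2.57]. Speed limits (rad/s): [2.79, 2.79, 3.14, 3.14, 3.14, 3.14].

INTERFACE

Orientations are given as [roll, pitch, yaw] about the fixed x, y, z axes, in that order (R = Rz(yaw) Ry(pitch) Rx(roll)).
In Python, from bench import robot gives the robot as it stands.
- The arm moves only by the tool play_rows, never from a script. Its arguments are lists of equal length, an entry for each row: "translation": the shift along the tool's x, y, z scaled (see below), a list of three; "twist": the turn, a rotation vector about the tool's x, y, z scaled (see below), a list of three; "gripper": the opening, from -1 (shut) to 1 (fully open). A call has 1 to 8 rows; each row shifts and turns the commanded pose from where the row before left it, along the tool's axes as they then stand; what a row does not reach is not made up. The controller multiplies each number of a shift by 0.04 m and each number of a turn by 0.1 rad. A row lasts 1/10 s, in which the tool goes at most 50 mm and 8.59 degrees, less where a joint would pass 70% of its speed; a pose out of reach is approached as far as the arm can. A call with a number of a shift or a turn outside -1 to 1 is refused whole. A call with a gripper value outside its range is refused whole. The fingers move at their own pace and stop on an object; the grip force is fixed at half the most. Time passes only in rows, so rows that do not move let the fingers close. It gives the time, the measured TCP pose, the force, the opening and the grip force at its end, in the units of the state.
- robot.get_obs(): the state, without advancing time (a new reading comes with each control period).
- robot.snapshot(name): name is "scene" or "top"; returns the picture (480x640x3 uint8, red, green, blue); there is no depth.
- robot.camera_model(name): a dict with "camera_matrix" (3x3 intrinsics, pixels), "rvec" (rotation vector, rad) and "tvec" (3), from world to camera coordinates, as OpenCV has them. Camera axes: x right, y down, z forward; pixel columns grow to the right and rows downward; lengths in m; the calibration is good to about 2 mm. A picture is of the moment at which its call begins. camera_model takes no time and is no camera call.
- robot.close_job(): hands the job in; it is judged then, once.
Trained networks look in the newest picture that a camera, given by its name, has taken for a name from the list of things; names that differ only in an ending like _2 or _b are one class to them, and where a whole thing is asked for, a point or a joint stands for the part that bears it (a point fixed in the world has none). Each returns a list of dicts, best first, with "score" (0 to 1); they miss things now and then, are a little off and sometimes report something else, mostly with a low value. They report only what shows in the picture. A call takes as long as a camera call. They do not tell look-alikes from the thing itself.
- robot.recognise(name, camera): "centre" ([x, y, z] in m, in world coordinates, good to about 4 mm: the middle of the surface that is visible of it).
- robot.spot_point(name, camera): "centre" ([x, y, z] in m, in world coordinates, good to about 4 mm: a listed point, or the origin of a listed thing).
The state is a dict: "time": time; "joint_positions": joint angles; "qvel": joint speeds; "joint_torque": joint torques, N m; "tool_pos": TCP position; "ee_rot": TCP orientation; "wrist_force": force on the tool from outside, world axes, zero at the start; "wrist_torque": the same for the moment, N m; "width": finger opening in m; "finger_force": force on a finger pad.
Only numpy, scipy, OpenCV 4.12 (cv2) and the standard library are available. Lean on these libraries where they do the work, as an engineer would, in place of code of your own. Each camera call takes 0.05 s, during which the arm holds its last target. There are 200 camera calls.

TASK

Close the leak-test chamber by hand-tightening its four clamp knobs clockwise in two passes, each time crosswise (a knob, the one opposite it, then the other two). On the first pass turn each knob just until its foot bears lightly on the cover, to a turning torque of about 0.32 N m; only when all four bear, go round crosswise again and tighten each to about 0.55 N m, never above 0.64. Do not disturb the things standing about, and let go of everything.

Things in the scene. Friction and masses are not known exactly. Their poses are not given: they have to be found in the camera images.
- knob_a_grip (a point): centre of the black wing grip of clamp knob a (in the chamber's own +x +y quarter): bar 52 mm long (own x), 14 mm thick (own y), 26 mm high, red dot on top, on a 12 mm steel stem; clamp arm and hub top lie 29 mm below this point. Turns about the vertical through this point, at constant height; clockwise from above tightens. Drags with 0.24 N m when free. Read the torque while turning: at rest this friction can hold a lesser or even reversed one
- foot_a: sprung rubber pressure foot under knob a, 20 mm across; origin on its axis, inside it. Goes down 4 mm per radian of tightening until it bears on the cover (after 0.1 rad at least, up to 0.7: hidden, varying); then turning torque = 0.24 N m + 0.004 N m per newton under the foot. Let go above 60 N, the knob springs back by itself to 60 N, as it should
- knob_b_grip (a point): centre of the black wing grip of clamp knob b (next clockwise from a (seen from above)): bar 52 mm long (own x), 14 mm thick (own y), 26 mm high, red dot on top, on a 12 mm steel stem; clamp arm and hub top lie 29 mm below this point. Turns about the vertical through this point, at constant height; clockwise from above tightens. Drags with 0.24 N m when free. Read the torque while turning: at rest this friction can hold a lesser or even reversed one
- foot_b: sprung rubber pressure foot under knob b, 20 mm across; origin on its axis, inside it. Goes down 4 mm per radian of tightening until it bears on the cover (after 0.1 rad at least, up to 0.7: hidden, varying); then turning torque = 0.24 N m + 0.004 N m per newton under the foot. Let go above 60 N, the knob springs back by itself to 60 N, as it should
- knob_c_grip (a point): centre of the black wing grip of clamp knob c (opposite a): bar 52 mm long (own x), 14 mm thick (own y), 26 mm high, red dot on top, on a 12 mm steel stem; clamp arm and hub top lie 29 mm below this point. Turns about the vertical through this point, at constant height; clockwise from above tightens. Drags with 0.24 N m when free. Read the torque while turning: at rest this friction can hold a lesser or even reversed one
- foot_c: sprung rubber pressure foot under knob c, 20 mm across; origin on its axis, inside it. Goes down 4 mm per radian of tightening until it bears on the cover (after 0.1 rad at least, up to 0.7: hidden, varying); then turning torque = 0.24 N m + 0.004 N m per newton under the foot. Let go above 60 N, the knob springs back by itself to 60 N, as it should
- knob_d_grip (a point): centre of the black wing grip of clamp knob d (opposite b): bar 52 mm long (own x), 14 mm thick (own y), 26 mm high, red dot on top, on a 12 mm steel stem; clamp arm and hub top lie 29 mm below this point. Turns about the vertical through this point, at constant height; clockwise from above tightens. Drags with 0.24 N m when free. Read the torque while turning: at rest this friction can hold a lesser or even reversed one
- foot_d: sprung rubber pressure foot under knob d, 20 mm across; origin on its axis, inside it. Goes down 4 mm per radian of tightening until it bears on the cover (after 0.1 rad at least, up to 0.7: hidden, varying); then turning torque = 0.24 N m + 0.004 N m per newton under the foot. Let go above 60 N, the knob springs back by itself to 60 N, as it should
- chamber: leak-test chamber fixed to the table: round base and flange 210 mm across, four blue clamp arms at 45, -45, -135 and 135 degrees from its own x, knob axes 68 mm from its axis; origin under its centre, z up. Once a foot bears, its load grows by about 130 N (0.5 N m) per radian; as the gasket yields, tightening one knob takes a few newtons off the others
- cover: clear round cover 160 mm across and about 10 mm thick with a white gauge in its middle, lying loose on the chamber's gasket under the four feet; origin at the centre of its underside, z up
- label_roll_mid (a point): white label roll, 58 mm across, 40 mm high, a bystander; point at its centre, 20 mm above the table
- tape_mid (a point): brown parcel tape roll, 96 mm across, 48 mm high, a bystander; point at its centre, 24 mm above the table
- empty_cup_mid (a point): clear open deli cup, 94 mm across, 92 mm high, a bystander; point at its centre, 46 mm above the table
Not all that is in view belongs to the job. Of the things that look like the cover, the largest one is meant.

How it is judged:
On the way:
1. all four feet bear lightly on the cover at once (4 to 38 N each, about 0.26 to 0.39 N m) (contact force between foot_a and cover between 4 and 38 N and contact force between foot_b and cover between 4 and 38 N and contact force between foot_c and cover between 4 and 38 N and contact force between foot_d and cover between 4 and 38 N), for 0.2 s.
At the end, for the whole second after the job is handed in: all four feet press on the cover with at least 44 N each after the knobs are let go, and the cover lies still under them (contact force between each of foot_a, foot_b, foot_c, foot_d and cover above 44 N and linear speed of cover below 0.01 m/s); the robot touches nothing.
It fails at once if a knob was overtightened: more than 105 N under its foot (about 0.66 N m) (contact force between any of foot_a, foot_b, foot_c, foot_d and cover above 105 N).
It fails at once if two neighbouring feet were brought to bear (over 8 N) before either of the other two (under 0.5 N): not crosswise ((contact force between each of foot_a, foot_b and cover above 8 N and contact force between each of foot_c, foot_d and cover below 0.5 N) or (contact force between each of foot_b, foot_c and cover above 8 N and contact force between each of foot_d, foot_a and cover below 0.5 N) or (contact force between each of foot_c, foot_d and cover above 8 N and contact force between each of foot_a, foot_b and cover below 0.5 N) or (contact force between each of foot_d, foot_a and cover above 8 N and contact force between each of foot_b, foot_c and cover below 0.5 N)).
It fails at once if two neighbouring knobs were tightened hard (over 45 N) before either of the other two (still under 30 N): not crosswise ((contact force between each of foot_a, foot_b and cover above 45 N and contact force between each of foot_c, foot_d and cover below 30 N) or (contact force between each of foot_b, foot_c and cover above 45 N and contact force between each of foot_d, foot_a and cover below 30 N) or (contact force between each of foot_c, foot_d and cover above 45 N and contact force between each of foot_a, foot_b and cover below 30 N) or (contact force between each of foot_d, foot_a and cover above 45 N and contact force between each of foot_b, foot_c and cover below 30 N)).
It fails at once if a bystander (label roll, tape roll or empty cup) was shoved more than 20 mm (distance of any of label_roll_mid, tape_mid, empty_cup_mid from where it was at the start of the episode above 0.02 m).
It also fails if it takes over 72 s, if anything falls off the work surface, if the arm or the gripper's body presses on something with over 40 N, if the wrist force passes 120 N, or if a joint passes its speed limit or range.

## Working session

There is one attempt and no reset: what is moved stays moved. The work goes in short steps, Python scripts to look and compute and a tool call to move; the robot and the scene stay as the last step left them, time stands still between calls to the robot, and variables do not carry over. Pictures are saved under pics/ and viewed, at most 10 in all, crops included, and the job is handed in when it is done.

Besides the shell and the picture viewer there is one more tool, called by a JSON object that holds its "method" and its "body", one argument or row to a line. play_rows: Moves the arm, as the interface text tells. Its arguments: {"type":"object","properties":{"translation":{"type":"array","items":{"type":"array","items":{"type":"number","minimum":-1,"maximum":1}}},"twist":{"type":"array","items":{"type":"array","items":{"type":"number","minimum":-1,"maximum":1}}},"gripper":{"type":"array","items":{"type":"number"}}},"required":["translation","twist","gripper"]}

```bash
mkdir -p pics; ls
python3 - <<'E'
from bench import robot
import cv2,numpy as np
for c in ("scene","top"):
    im=robot.snapshot(c); cv2.imwrite(f"pics/{c}0.png",im[:,:,::-1])
    m=robot.camera_model(c); R=cv2.Rodrigues(np.array(m["rvec"]))[0]
    print(c,np.round(-R.T@np.array(m["tvec"]).ravel(),3),np.round(R[2],2))
    for n in ["knob_a_grip","chamber","cover","label_roll_mid","tape_mid","empty_cup_mid"]:
        for d in robot.spot_point(n,c)[:6]: print(n,np.round(d["centre"],3),round(d["score"],2))
o=robot.get_obs(); print({k:np.round(v,3) for k,v in o.items()})
E
```

```text
pics
scene [0.101 0.739 1.243] [ 0.31 -0.54 -0.78]
knob_a_grip [ 0.622 -0.087  0.182] 0.79
knob_a_grip [ 0.6   -0.182  0.181] 0.21
chamber [ 0.565 -0.129  0.003] 0.58
cover [ 0.772 -0.158  0.001] 0.92
cover [ 0.562 -0.13   0.101] 0.81
cover [ 0.338 -0.057 -0.004] 0.81
label_roll_mid [ 0.439 -0.352  0.021] 0.72
tape_mid [0.448 0.26  0.023] 0.84
tape_mid [ 0.619 -0.084  0.181] 0.58
empty_cup_mid [ 0.331 -0.314  0.046] 0.95
empty_cup_mid [ 0.621 -0.086  0.182] 0.74
top [ 0.457 -0.05   1.201] [ 0.09  0.03 -1.  ]
knob_a_grip [ 0.618 -0.088  0.18 ] 0.65
cover [ 0.769 -0.16   0.004] 0.98
cover [ 0.341 -0.066 -0.002] 0.79
cover [ 0.559 -0.124  0.106] 0.77
label_roll_mid [ 0.436 -0.35   0.019] 0.59
tape_mid [0.445 0.257 0.021] 0.79
empty_cup_mid [ 0.334 -0.317  0.045] 0.92
empty_cup_mid [ 0.601 -0.188  0.181] 0.34
{'time': np.float64(0.7), 'joint_positions': array([-1.395,  0.087,  1.371, -0.   ,  1.684, -0.103]), 'qvel': array([-0.001,  0.001,  0.001,  0.   ,  0.   , -0.001]), 'joint_torque': array([-1.0000e-03, -3.3992e+01, -3.0252e+01,  7.2000e-02,  2.4000e-02,
        0.0000e+00]), 'tool_pos': array([ 0.151, -0.529,  0.405]), 'ee_rot': array([3.141, 0.   , 0.279]), 'wrist_force': array([ 0.284,  0.924, -0.067]), 'wrist_torque': array([-0.028, -0.008, -0.014]), 'finger_force': np.float64(0.0), 'width': np.float64(0.094)}
```

View pics/top0.png

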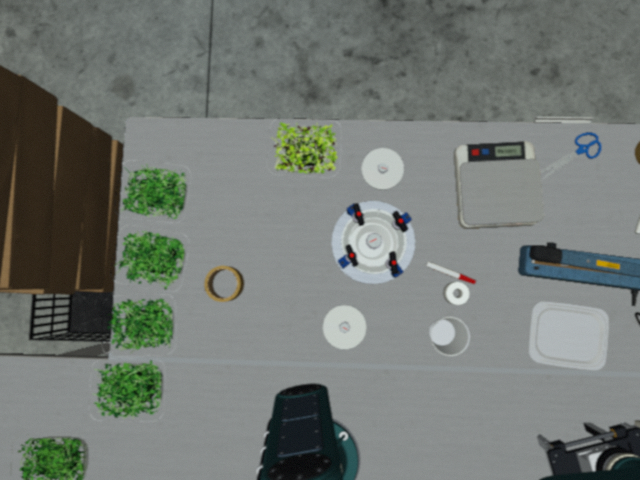

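View pics/scene0.png

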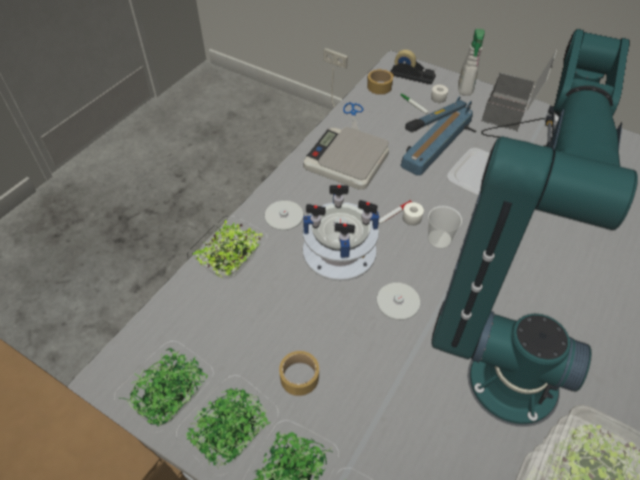

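Run:
```python
from bench import robot
import cv2,numpy as np
for c in ("scene","top"):
    robot.snapshot(c)
    for n in ["knob_a_grip","knob_b_grip","knob_c_grip","knob_d_grip"]:
        for d in robot.spot_point(n,c)[:6]: print(c,n,np.round(d["centre"],3),round(d["score"],2))
im=cv2.imread("pics/top0.png"); m=robot.camera_model("top")
p=cv2.projectPoints(np.array([[.56,-.128,.18]]),np.array(m["rvec"]),np.array(m["tvec"]),np.array(m["camera_matrix"]),None)[0].ravel();print(p)
u,v=p.astype(int); a=max(0,u-90);b=max(0,v-75)
print(a,b);cv2.imwrite("pics/crop0.png",cv2.resize(im[b:b+150,a:a+180],None,fx=4,fy=4,interpolation=cv2.INTER_CUBIC))
```

```text
scene knob_a_grip [ 0.618 -0.087  0.18 ] 0.54
scene knob_b_grip [ 0.598 -0.182  0.182] 0.62
scene knob_c_grip [ 0.507 -0.171  0.184] 0.51
scene knob_c_grip [ 0.562 -0.131  0.104] 0.29
scene knob_d_grip [ 0.516 -0.069  0.179] 0.59
scene knob_d_grip [ 0.563 -0.13   0.104] 0.59
scene knob_d_grip [ 0.602 -0.184  0.179] 0.24
top knob_a_grip [ 0.617 -0.088  0.181] 0.58
top knob_a_grip [0.446 0.26  0.02 ] 0.45
top knob_c_grip [ 0.506 -0.167  0.18 ] 0.59
top knob_d_grip [ 0.52  -0.073  0.179] 0.47
[375.91765243 238.56761491]
285 163
```

View pics/crop0.png

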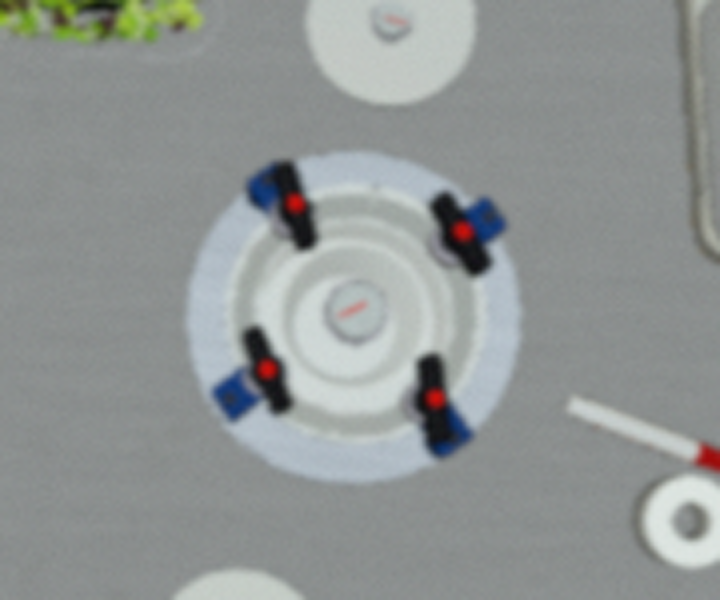

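```bash
cat > h.py <<'E'
from bench import robot
import cv2,numpy as np
def cam(c):
    m=robot.camera_model(c);return [np.array(m[k],float) for k in("rvec","tvec","camera_matrix")]
def proj(c,P):
    r,t,K=cam(c);return cv2.projectPoints(np.array(P,float).reshape(-1,3),r,t,K,None)[0].reshape(-1,2)
def back(c,uv,z):
    r,t,K=cam(c);R=cv2.Rodrigues(r)[0];C=-R.T@t.ravel()
    d=(R.T@np.linalg.inv(K)@np.c_[np.array(uv,float).reshape(-1,2),np.ones(len(np.atleast_2d(uv)))].T).T
    return C+d*((z-C[2])/d[:,2])[:,None]
E
python3 - <<'E'
from h import *
G={'a':(.6185,-.0875,.181),'b':(.599,-.183,.181),'c':(.5065,-.169,.181),'d':(.518,-.071,.181)}
ctr=np.mean(list(G.values()),0);print(ctr)
for k,v in G.items(): d=np.array(v)-ctr;print(k,np.hypot(d[0],d[1]),np.degrees(np.arctan2(d[1],d[0])))
for c in("top","scene"):
    im=robot.snapshot(c)
    for k,v in G.items():
        top=np.array(v)+[0,0,.013]
        p=proj(c,top)[0];u,w=np.round(p).astype(int)
        s=im[w-14:w+15,u-14:u+15].astype(int)
        red=(s[:,:,0]>110)&(s[:,:,1]<80)&(s[:,:,2]<80)
        ys,xs=np.nonzero(red);rc=back(c,[[xs.mean()+u-14,ys.mean()+w-14]],top[2])[0] if len(xs) else None
        bl=(s.max(2)<60)
        n,lab,st,cen=cv2.connectedComponentsWithStats(bl.astype(np.uint8))
        ys,xs=np.nonzero(bl|red)
        P=back(c,np.c_[xs+u-14,ys+w-14],top[2]);P=P[np.hypot(*(P-top)[:,:2].T)<.032][:,:2]
        mu=P.mean(0);w_,V=np.linalg.eigh(np.cov((P-mu).T));e=V[:,1]
        print(c,k,"red",None if rc is None else np.round(rc[:2],4),"blk",np.round(mu,4),"ang",round(np.degrees(np.arctan2(e[1],e[0])),1),np.round(np.sqrt(w_*12),3),len(P))
E
```

```text
[ 0.5605   -0.127625  0.181   ]
a 0.07052670150375676 34.6758858110165
b 0.06744361070553681 -55.19067146437706
c 0.06802860152171296 -142.54053043073176
d 0.07080000441384166 126.89012920556569
top a red [ 0.6155 -0.0865] blk [ 0.6145 -0.0847] ang -160.9 [0.013 0.048] 101
top b red [ 0.6013 -0.1815] blk [ 0.5987 -0.1797] ang -149.4 [0.015 0.046] 114
top c red [ 0.506  -0.1675] blk [ 0.5037 -0.166 ] ang -170.2 [0.014 0.048] 120
top d red [ 0.5207 -0.0726] blk [ 0.5188 -0.0719] ang -157.3 [0.011 0.046] 86
scene a red [ 0.6125 -0.0826] blk [ 0.6092 -0.0727] ang -161.8 [0.024 0.042] 102
scene b red [ 0.5975 -0.1767] blk [ 0.5916 -0.1668] ang -155.0 [0.025 0.043] 105
scene c red [ 0.5043 -0.1633] blk [ 0.5002 -0.1529] ang -171.7 [0.024 0.043] 102
scene d red [ 0.5184 -0.0685] blk [ 0.5124 -0.0579] ang -160.3 [0.025 0.043] 117
```

The crop shows the real chamber at the middle (centre about px 372,240 in top). Its four black wing grips carry red dots: in the crop b is at (463,232), a at (295,204), d at (268,370) and c at (435,398).

**Look-alikes:** two white loose discs at top (383,168) and (344,327). They are not under the clamps and are smaller than the chamber, so I reject both.

**Fit of the dots:** they sit on a 68 mm circle about (0.561, -0.127) with chamber yaw of -8.5°. Grip height from the two views is about 0.178.

Next I move above a, gripping the bar by its ends.

{"method": "play_rows", "body": {
  "translation": [
    [0.89,-0.465,-0.04],
    [0.89,-0.465,-0.04],
    [0.89,-0.465,-0.04],
    [0.89,-0.465,-0.04],
    [0.89,-0.465,-0.04],
    [0.89,-0.465,-0.04],
    [0.89,-0.465,-0.04],
    [0.89,-0.465,-0.04]
  ],
  "twist": [
    [0,0,0],
    [0,0,0],
    [0,0,0],
    [0,0,0],
    [0,0,0],
    [0,0,0],
    [0,0,0],
    [0,0,0]
  ],
  "gripper": [0.5,0.5,0.5,0.5,0.5,0.5,0.5,0.5]
}}

```text
time: 2.1
tool_pos: [0.3851, -0.306, 0.4178]
ee_rot: [3.141, -0.0, 0.279]
wrist_force: [0.7, -0.7, 0.1]
width: 0.0702
finger_force: 0.0
```

{"method": "play_rows", "body": {
  "translation": [
    [0.89,-0.465,-0.04],
    [0.89,-0.465,-0.04],
    [0.89,-0.465,-0.04],
    [0.89,-0.465,-0.04],
    [0.89,-0.465,-0.04],
    [0.89,-0.465,-0.04],
    [0.89,-0.465,-0.04],
    [0.89,-0.465,-0.04]
  ],
  "twist": [
    [0,0,0],
    [0,0,0],
    [0,0,0],
    [0,0,0],
    [0,0,0],
    [0,0,0],
    [0,0,0],
    [0,0,0]
  ],
  "gripper": [0.5,0.5,0.5,0.5,0.5,0.5,0.5,0.5]
}}

```text
time: 2.9
tool_pos: [0.6181, -0.0845, 0.4304]
ee_rot: [3.141, -0.0, 0.279]
wrist_force: [-0.5, -0.2, 0.5]
width: 0.0706
finger_force: 0.0
```

{"method": "play_rows", "body": {
  "translation": [
    [0,0,0],
    [0,0,0],
    [0,0,0],
    [0,0,0],
    [0,0,0],
    [0,0,0],
    [0,0,0],
    [0,0,0]
  ],
  "twist": [
    [0,0,-1],
    [0,0,-1],
    [0,0,-1],
    [0,0,-1],
    [0,0,-1],
    [0,0,-1],
    [0,0,-1],
    [0,0,-1]
  ],
  "gripper": [0.5,0.5,0.5,0.5,0.5,0.5,0.5,0.5]
}}

```text
time: 3.7
tool_pos: [0.6171, -0.0859, 0.4302]
ee_rot: [-3.141, 0.0, 1.083]
wrist_force: [-0.8, 0.1, -0.0]
width: 0.0703
finger_force: 0.0
```

{"method": "play_rows", "body": {
  "translation": [
    [0,0,0],
    [0,0,0],
    [0,0,0],
    [0,0,0],
    [0,0,0],
    [0,0,0],
    [0,0,0],
    [0,0,0]
  ],
  "twist": [
    [0,0,-1],
    [0,0,-1],
    [0,0,-1],
    [0,0,-1],
    [0,0,-1],
    [0,0,-1],
    [0,0,-1],
    [0,0,-1]
  ],
  "gripper": [0.5,0.5,0.5,0.5,0.5,0.5,0.5,0.5]
}}

```text
time: 4.5
tool_pos: [0.6171, -0.0859, 0.4302]
ee_rot: [-3.141, 0.0, 1.883]
wrist_force: [0.0, -0.8, -0.9]
width: 0.0709
finger_force: 0.0
```

{"method": "play_rows", "body": {
  "translation": [
    [0,-0.04,0.5],
    [0,0,0.6],
    [0,0,0.6],
    [0,0,0]
  ],
  "twist": [
    [0,0,0],
    [0,0,0],
    [0,0,0],
    [0,0,0]
  ],
  "gripper": [0.5,0.5,0.5,0.5]
}}

```text
time: 4.9
tool_pos: [0.6148, -0.0863, 0.3577]
ee_rot: [-3.134, -0.004, 1.879]
wrist_force: [-0.8, 0.5, -0.1]
width: 0.0707
finger_force: 0.0
```

```bash
cat >> h.py <<'E'
def st():
    o=robot.get_obs();print("t",round(float(o["time"]),2),"tz",np.round(o["wrist_torque"],3),"F",np.round(o["wrist_force"],1),"pos",np.round(o["tool_pos"],4),"yaw",round(float(o["ee_rot"][2]),3),"w",round(float(o["width"]),4),"ff",round(float(o["finger_force"]),1))
E
python3 - <<'E'
from h import *
st()
im=robot.snapshot("scene");u,v=proj("scene",[.6,-.1,.2])[0].astype(int)
cv2.imwrite("pics/s1.png",cv2.resize(im[v-70:v+70,u-80:u+80,::-1],None,fx=4,fy=4,interpolation=cv2.INTER_CUBIC))
E
```

```text
t 4.9 tz [-0.041 -0.121  0.026] F [-0.8  0.5 -0.1] pos [ 0.6148 -0.0863  0.3577] yaw 1.879 w 0.0707 ff 0.0
```

View pics/s1.png

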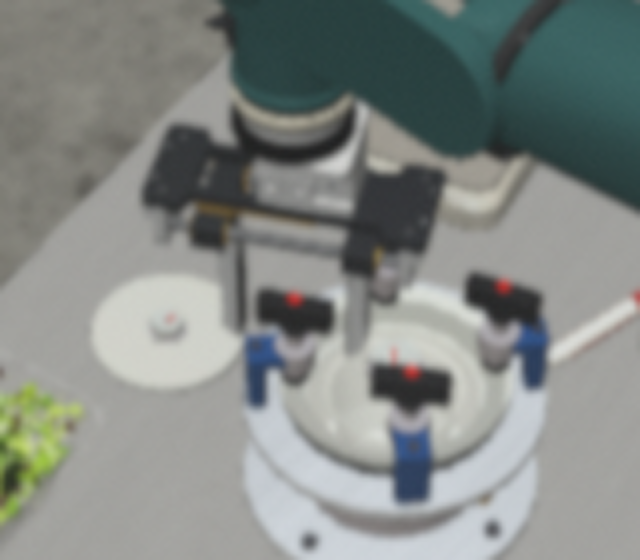

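Fingers at (230,290) and (357,300) straddle the a bar at (295,312), at the right height. Now I close.

{"method": "play_rows", "body": {
  "translation": [
    [0,0,0],
    [0,0,0],
    [0,0,0],
    [0,0,0],
    [0,0,0]
  ],
  "twist": [
    [0,0,0],
    [0,0,0],
    [0,0,0],
    [0,0,0],
    [0,0,0]
  ],
  "gripper": [-1,-1,-1,-1,-1]
}}

```text
time: 5.45
tool_pos: [0.6149, -0.0868, 0.3643]
ee_rot: [-3.141, 0.002, 1.879]
wrist_force: [-3.8, -1.9, 3.6]
width: 0.0517
finger_force: 30.0
```

```bash
python3 -c "
from h import *
st()"
```

```text
t 5.45 tz [-0.356  0.927  0.117] F [-3.8 -1.9  3.6] pos [ 0.6149 -0.0868  0.3643] yaw 1.879 w 0.0517 ff 30.0
```

{"method": "play_rows", "body": {
  "translation": [
    [0,0,0],
    [0,0,0]
  ],
  "twist": [
    [0,0,0.4],
    [0,0,0.5]
  ],
  "gripper": [-1,-1]
}}

```text
time: 5.65
tool_pos: [0.6149, -0.0868, 0.3643]
ee_rot: [-3.141, 0.002, 1.787]
wrist_force: [-4.1, -1.7, 4.1]
width: 0.052
finger_force: 30.0
```

```bash
python3 -c "
from h import *
st()"
```

```text
t 5.65 tz [-0.307  0.904  0.237] F [-4.1 -1.7  4.1] pos [ 0.6149 -0.0868  0.3643] yaw 1.787 w 0.052 ff 30.0
```

{"method": "play_rows", "body": {
  "translation": [
    [0,0,0],
    [0,0,0]
  ],
  "twist": [
    [0,0,0.8],
    [0,0,0.7]
  ],
  "gripper": [-1,-1]
}}

```text
time: 5.85
tool_pos: [0.6148, -0.0868, 0.3643]
ee_rot: [-3.141, 0.002, 1.636]
wrist_force: [-5.2, -2.0, 4.9]
width: 0.0515
finger_force: 30.0
```

```bash
python3 -c "
from h import *
st()"
```

```text
t 5.85 tz [-0.368  0.913  0.292] F [-5.2 -2.   4.9] pos [ 0.6148 -0.0868  0.3643] yaw 1.636 w 0.0515 ff 30.0
```

{"method": "play_rows", "body": {
  "translation": [
    [0,0,0]
  ],
  "twist": [
    [0,0,0.6]
  ],
  "gripper": [-1]
}}

```text
time: 5.95
tool_pos: [0.6148, -0.0868, 0.3643]
ee_rot: [-3.141, 0.002, 1.576]
wrist_force: [-5.3, -1.7, 5.4]
width: 0.0518
finger_force: 30.0
```

```bash
python3 -c "
from h import *
st()"
```

```text
t 5.95 tz [-0.302  1.027  0.32 ] F [-5.3 -1.7  5.4] pos [ 0.6148 -0.0868  0.3643] yaw 1.576 w 0.0518 ff 30.0
```

{"method": "play_rows", "body": {
  "translation": [
    [0,0,0],
    [0,0,0],
    [0,0,0],
    [0,0,-0.65],
    [0,0,-0.65]
  ],
  "twist": [
    [0,0,0],
    [0,0,0],
    [0,0,0],
    [0,0,0],
    [0,0,0]
  ],
  "gripper": [0.5,0.5,0.5,0.5,0.5]
}}

```text
time: 6.45
tool_pos: [0.6156, -0.0862, 0.4133]
ee_rot: [-3.139, -0.001, 1.579]
wrist_force: [0.4, 0.6, -0.2]
width: 0.0705
finger_force: 0.0
```

{"method": "play_rows", "body": {
  "translation": [
    [-0.5,-0.68,0],
    [-0.5,-0.68,0],
    [-0.5,-0.68,0],
    [-0.5,-0.68,0],
    [0,0,0],
    [0,0,0],
    [0,0,0]
  ],
  "twist": [
    [0,0,0],
    [0,0,0],
    [0,0,0],
    [0,0,0],
    [0,0,-0.8],
    [0,0,-0.9],
    [0,0,0]
  ],
  "gripper": [0.5,0.5,0.5,0.5,0.5,0.5,0.5]
}}

```text
time: 7.15
tool_pos: [0.5073, -0.1674, 0.4144]
ee_rot: [3.141, 0.0, 1.749]
wrist_force: [0.2, -0.8, -0.1]
width: 0.0707
finger_force: 0.0
```

{"method": "play_rows", "body": {
  "translation": [
    [0,-0.02,0.65],
    [0,0,0.65],
    [0,0,0],
    [0,0,0],
    [0,0,0],
    [0,0,0],
    [0,0,0],
    [0,0,0]
  ],
  "twist": [
    [0,0,0],
    [0,0,0],
    [0,0,0],
    [0,0,0],
    [0,0,0],
    [0,0,0],
    [0,0,0],
    [0,0,0]
  ],
  "gripper": [0.5,0.5,0.5,-1,-1,-1,-1,-1]
}}

```text
time: 7.95
tool_pos: [0.5058, -0.1677, 0.3639]
ee_rot: [-3.139, 0.001, 1.747]
wrist_force: [-4.7, -0.5, 1.4]
width: 0.052
finger_force: 30.0
```

{"method": "play_rows", "body": {
  "translation": [
    [0,0,0],
    [0,0,0]
  ],
  "twist": [
    [0,0,0.8],
    [0,0,0.8]
  ],
  "gripper": [-1,-1]
}}

```text
time: 8.15
tool_pos: [0.5058, -0.1677, 0.3639]
ee_rot: [-3.139, 0.002, 1.585]
wrist_force: [-4.2, 0.4, 2.4]
width: 0.0519
finger_force: 30.0
```

```bash
python3 -c "
from h import *
st()"
```

```text
t 8.15 tz [-0.234  0.972  0.248] F [-4.2  0.4  2.4] pos [ 0.5058 -0.1677  0.3639] yaw 1.585 w 0.0519 ff 30.0
```

{"method": "play_rows", "body": {
  "translation": [
    [0,0,0],
    [0,0,0]
  ],
  "twist": [
    [0,0,0.7],
    [0,0,0.7]
  ],
  "gripper": [-1,-1]
}}

```text
time: 8.35
tool_pos: [0.5058, -0.1677, 0.3639]
ee_rot: [-3.14, 0.002, 1.446]
wrist_force: [-4.9, -0.7, 2.7]
width: 0.0518
finger_force: 30.0
```

```bash
python3 -c "
from h import *
st()"
```

```text
t 8.35 tz [-0.205  0.984  0.257] F [-4.9 -0.7  2.7] pos [ 0.5058 -0.1677  0.3639] yaw 1.446 w 0.0518 ff 30.0
```

{"method": "play_rows", "body": {
  "translation": [
    [0,0,0],
    [0,0,0]
  ],
  "twist": [
    [0,0,0.6],
    [0,0,0.6]
  ],
  "gripper": [-1,-1]
}}

```text
time: 8.55
tool_pos: [0.5058, -0.1677, 0.3639]
ee_rot: [-3.14, 0.002, 1.326]
wrist_force: [-4.2, -1.2, 2.0]
width: 0.0519
finger_force: 30.0
```

```bash
python3 -c "
from h import *
st()"
```

```text
t 8.55 tz [-0.214  0.999  0.359] F [-4.2 -1.2  2. ] pos [ 0.5058 -0.1677  0.3639] yaw 1.326 w 0.0519 ff 30.0
```

{"method": "play_rows", "body": {
  "translation": [
    [0,0,0],
    [0,0,0],
    [0,0,0],
    [0,0,-0.65],
    [0,0,-0.65]
  ],
  "twist": [
    [0,0,0],
    [0,0,0],
    [0,0,0],
    [0,0,0],
    [0,0,0]
  ],
  "gripper": [0.5,0.5,0.5,0.5,0.5]
}}

```text
time: 9.05
tool_pos: [0.5066, -0.1673, 0.4141]
ee_rot: [-3.14, -0.001, 1.329]
wrist_force: [1.0, -0.2, 0.9]
width: 0.0705
finger_force: 0.0
```

{"method": "play_rows", "body": {
  "translation": [
    [0.08,0.8,0],
    [0.08,0.8,0],
    [0.07,0.8,0]
  ],
  "twist": [
    [0,0,0],
    [0,0,0],
    [0,0,0]
  ],
  "gripper": [0.5,0.5,0.5]
}}

```text
time: 9.35
tool_pos: [0.6031, -0.1814, 0.4152]
ee_rot: [3.139, 0.0, 1.329]
wrist_force: [-1.1, -0.3, -0.7]
width: 0.0705
finger_force: 0.0
```

{"method": "play_rows", "body": {
  "translation": [
    [0,0,0],
    [0,0,0],
    [0,0,0],
    [0,0,0],
    [0,0,0],
    [0,0,0],
    [0,0,0],
    [0,0,0]
  ],
  "twist": [
    [0,0,-1],
    [0,0,-1],
    [0,0,-1],
    [0,0,-1],
    [0,0,-1],
    [0,0,-1],
    [0,0,-1],
    [0,0,-0.8]
  ],
  "gripper": [0.5,0.5,0.5,0.5,0.5,0.5,0.5,0.5]
}}

```text
time: 10.15
tool_pos: [0.6022, -0.1814, 0.4144]
ee_rot: [3.141, 0.0, 2.113]
wrist_force: [0.1, -0.7, 0.5]
width: 0.0706
finger_force: 0.0
```

{"method": "play_rows", "body": {
  "translation": [
    [0,-0.02,0.65],
    [0,0,0.65],
    [0,0,0],
    [0,0,0],
    [0,0,0],
    [0,0,0],
    [0,0,0],
    [0,0,0]
  ],
  "twist": [
    [0,0,0],
    [0,0,0],
    [0,0,0],
    [0,0,0],
    [0,0,0],
    [0,0,0],
    [0,0,0],
    [0,0,0]
  ],
  "gripper": [0.5,0.5,0.5,-1,-1,-1,-1,-1]
}}

```text
time: 10.95
tool_pos: [0.6009, -0.1825, 0.3644]
ee_rot: [-3.141, 0.003, 2.108]
wrist_force: [-3.8, -1.8, 5.6]
width: 0.0518
finger_force: 30.0
```

{"method": "play_rows", "body": {
  "translation": [
    [0,0,0],
    [0,0,0]
  ],
  "twist": [
    [0,0,0.8],
    [0,0,0.8]
  ],
  "gripper": [-1,-1]
}}

```text
time: 11.15
tool_pos: [0.6008, -0.1826, 0.3644]
ee_rot: [-3.141, 0.003, 1.945]
wrist_force: [-5.3, -2.8, 5.3]
width: 0.0518
finger_force: 30.0
```

```bash
python3 -c "
from h import *
st()"
```

```text
t 11.15 tz [-0.499  0.939  0.258] F [-5.3 -2.8  5.3] pos [ 0.6008 -0.1826  0.3644] yaw 1.945 w 0.0518 ff 30.0
```

{"method": "play_rows", "body": {
  "translation": [
    [0,0,0],
    [0,0,0]
  ],
  "twist": [
    [0,0,0.5],
    [0,0,0.5]
  ],
  "gripper": [-1,-1]
}}

```text
time: 11.35
tool_pos: [0.6007, -0.1826, 0.3644]
ee_rot: [-3.141, 0.003, 1.846]
wrist_force: [-5.0, -2.8, 4.9]
width: 0.0514
finger_force: 30.0
```

```bash
python3 -c "
from h import *
st()"
```

```text
t 11.35 tz [-0.527  0.931  0.252] F [-5.  -2.8  4.9] pos [ 0.6007 -0.1826  0.3644] yaw 1.846 w 0.0514 ff 30.0
```

{"method": "play_rows", "body": {
  "translation": [
    [0,0,0],
    [0,0,0]
  ],
  "twist": [
    [0,0,0.5],
    [0,0,0.6]
  ],
  "gripper": [-1,-1]
}}

```text
time: 11.55
tool_pos: [0.6007, -0.1826, 0.3644]
ee_rot: [-3.141, 0.003, 1.736]
wrist_force: [-4.7, -3.3, 5.9]
width: 0.0517
finger_force: 30.0
```

```bash
python3 -c "
from h import *
st()"
```

```text
t 11.55 tz [-0.591  1.026  0.284] F [-4.7 -3.3  5.9] pos [ 0.6007 -0.1826  0.3644] yaw 1.736 w 0.0517 ff 30.0
```

{"method": "play_rows", "body": {
  "translation": [
    [0,0,0]
  ],
  "twist": [
    [0,0,0.7]
  ],
  "gripper": [-1]
}}

```text
time: 11.65
tool_pos: [0.6006, -0.1826, 0.3644]
ee_rot: [-3.141, 0.003, 1.666]
wrist_force: [-5.5, -3.5, 6.2]
width: 0.0515
finger_force: 30.0
```

```bash
python3 -c "
from h import *
st()"
```

```text
t 11.65 tz [-0.558  1.14   0.373] F [-5.5 -3.5  6.2] pos [ 0.6006 -0.1826  0.3644] yaw 1.666 w 0.0515 ff 30.0
```

{"method": "play_rows", "body": {
  "translation": [
    [0,0,0],
    [0,0,0],
    [0,0,0],
    [0,0,-0.65],
    [0,0,-0.65]
  ],
  "twist": [
    [0,0,0],
    [0,0,0],
    [0,0,0],
    [0,0,0],
    [0,0,0]
  ],
  "gripper": [0.5,0.5,0.5,0.5,0.5]
}}

```text
time: 12.15
tool_pos: [0.6015, -0.1815, 0.4131]
ee_rot: [-3.139, -0.002, 1.67]
wrist_force: [0.4, -0.3, 0.7]
width: 0.0702
finger_force: 0.0
```

{"method": "play_rows", "body": {
  "translation": [
    [0.73,-0.44,0],
    [0.73,-0.44,0],
    [0.73,-0.44,0],
    [0.73,-0.44,0],
    [0,0,0],
    [0,0,0],
    [0,0,0],
    [0,0,0]
  ],
  "twist": [
    [0,0,0],
    [0,0,0],
    [0,0,0],
    [0,0,0],
    [0,0,-1],
    [0,0,-1],
    [0,0,-1],
    [0,0,0]
  ],
  "gripper": [0.5,0.5,0.5,0.5,0.5,0.5,0.5,0.5]
}}

```text
time: 12.95
tool_pos: [0.5199, -0.0721, 0.4141]
ee_rot: [3.141, -0.0, 1.97]
wrist_force: [0.4, 0.3, -0.4]
width: 0.0703
finger_force: 0.0
```

{"method": "play_rows", "body": {
  "translation": [
    [0,0,0.65],
    [0,0,0.65],
    [0,0,0],
    [0,0,0],
    [0,0,0],
    [0,0,0],
    [0,0,0],
    [0,0,0]
  ],
  "twist": [
    [0,0,0],
    [0,0,0],
    [0,0,0],
    [0,0,0],
    [0,0,0],
    [0,0,0],
    [0,0,0],
    [0,0,0]
  ],
  "gripper": [0.5,0.5,0.5,-1,-1,-1,-1,-1]
}}

```text
time: 13.75
tool_pos: [0.5196, -0.0729, 0.364]
ee_rot: [3.141, 0.002, 1.968]
wrist_force: [-4.0, -1.2, 6.3]
width: 0.0517
finger_force: 30.0
```

{"method": "play_rows", "body": {
  "translation": [
    [0,0,0],
    [0,0,0]
  ],
  "twist": [
    [0,0,0.7],
    [0,0,0.7]
  ],
  "gripper": [-1,-1]
}}

```text
time: 13.95
tool_pos: [0.5196, -0.0728, 0.3641]
ee_rot: [3.141, 0.002, 1.826]
wrist_force: [-4.7, -1.9, 4.9]
width: 0.0518
finger_force: 30.0
```

```bash
python3 -c "
from h import *
st()"
```

```text
t 13.95 tz [-0.32   0.748  0.265] F [-4.7 -1.9  4.9] pos [ 0.5196 -0.0728  0.3641] yaw 1.826 w 0.0518 ff 30.0
```

{"method": "play_rows", "body": {
  "translation": [
    [0,0,0],
    [0,0,0]
  ],
  "twist": [
    [0,0,0.4],
    [0,0,0.4]
  ],
  "gripper": [-1,-1]
}}

```text
time: 14.15
tool_pos: [0.5195, -0.0728, 0.364]
ee_rot: [3.141, 0.002, 1.747]
wrist_force: [-5.0, -2.0, 5.9]
width: 0.0515
finger_force: 30.0
```

```bash
python3 -c "
from h import *
st()"
```

```text
t 14.15 tz [-0.398  0.771  0.27 ] F [-5.  -2.   5.9] pos [ 0.5195 -0.0728  0.364 ] yaw 1.747 w 0.0515 ff 30.0
```

{"method": "play_rows", "body": {
  "translation": [
    [0,0,0],
    [0,0,0]
  ],
  "twist": [
    [0,0,0.4],
    [0,0,0.4]
  ],
  "gripper": [-1,-1]
}}

```text
time: 14.35
tool_pos: [0.5195, -0.0729, 0.364]
ee_rot: [3.141, 0.002, 1.667]
wrist_force: [-4.5, -2.6, 5.1]
width: 0.0519
finger_force: 30.0
```

```bash
python3 -c "
from h import *
st()"
```

```text
t 14.35 tz [-0.371  0.807  0.302] F [-4.5 -2.6  5.1] pos [ 0.5195 -0.0729  0.364 ] yaw 1.667 w 0.0519 ff 30.0
```

{"method": "play_rows", "body": {
  "translation": [
    [0,0,0]
  ],
  "twist": [
    [0,0,0.4]
  ],
  "gripper": [-1]
}}

```text
time: 14.45
tool_pos: [0.5195, -0.0729, 0.3641]
ee_rot: [3.141, 0.002, 1.627]
wrist_force: [-4.6, -2.3, 6.6]
width: 0.0518
finger_force: 30.0
```

```bash
python3 -c "
from h import *
st()"
```

```text
t 14.45 tz [-0.412  0.817  0.304] F [-4.6 -2.3  6.6] pos [ 0.5195 -0.0729  0.3641] yaw 1.627 w 0.0518 ff 30.0
```

{"method": "play_rows", "body": {
  "translation": [
    [0,0,0],
    [0,0,0],
    [0,0,0],
    [0,0,-0.65],
    [0,0,-0.65]
  ],
  "twist": [
    [0,0,0],
    [0,0,0],
    [0,0,0],
    [0,0,0],
    [0,0,0]
  ],
  "gripper": [0.5,0.5,0.5,0.5,0.5]
}}

```text
time: 14.95
tool_pos: [0.5199, -0.0724, 0.4134]
ee_rot: [-3.139, -0.001, 1.629]
wrist_force: [-0.3, 0.7, -0.8]
width: 0.0706
finger_force: 0.0
```

{"method": "play_rows", "body": {
  "translation": [
    [-0.16,0.78,0],
    [-0.16,0.78,0],
    [-0.17,0.79,0],
    [0,0,0],
    [0,0,0]
  ],
  "twist": [
    [0,0,0],
    [0,0,0],
    [0,0,0],
    [0,0,0.5],
    [0,0,0]
  ],
  "gripper": [0.5,0.5,0.5,0.5,0.5]
}}

```text
time: 15.45
tool_pos: [0.6158, -0.0867, 0.4127]
ee_rot: [-3.14, -0.001, 1.579]
wrist_force: [-0.8, -0.1, -0.8]
width: 0.0706
finger_force: 0.0
```

{"method": "play_rows", "body": {
  "translation": [
    [0,0,0.65],
    [0,0,0.6],
    [0,0,0],
    [0,0,0],
    [0,0,0],
    [0,0,0],
    [0,0,0],
    [0,0,0]
  ],
  "twist": [
    [0,0,0],
    [0,0,0],
    [0,0,0],
    [0,0,0],
    [0,0,0],
    [0,0,0],
    [0,0,0],
    [0,0,0]
  ],
  "gripper": [0.5,0.5,0.5,-1,-1,-1,-1,-1]
}}

```text
time: 16.25
tool_pos: [0.6145, -0.0867, 0.3664]
ee_rot: [3.14, 0.001, 1.579]
wrist_force: [-4.1, 1.2, 5.9]
width: 0.0523
finger_force: 30.0
```

{"method": "play_rows", "body": {
  "translation": [
    [0,0,0],
    [0,0,0]
  ],
  "twist": [
    [0,0,0.2],
    [0,0,0.3]
  ],
  "gripper": [-1,-1]
}}

```text
time: 16.45
tool_pos: [0.6145, -0.0866, 0.3665]
ee_rot: [3.14, 0.001, 1.528]
wrist_force: [-4.6, -0.9, 5.8]
width: 0.0518
finger_force: 30.0
```

```bash
python3 -c "
from h import *
st()"
```

```text
t 16.45 tz [-0.063  0.707  0.267] F [-4.6 -0.9  5.8] pos [ 0.6145 -0.0866  0.3665] yaw 1.528 w 0.0518 ff 30.0
```

{"method": "play_rows", "body": {
  "translation": [
    [0,0,0],
    [0,0,0]
  ],
  "twist": [
    [0,0,0.3],
    [0,0,0.3]
  ],
  "gripper": [-1,-1]
}}

```text
time: 16.65
tool_pos: [0.6145, -0.0866, 0.3665]
ee_rot: [3.14, 0.001, 1.468]
wrist_force: [-4.0, 0.3, 5.9]
width: 0.0517
finger_force: 30.0
```

```bash
python3 -c "
from h import *
st()"
```

```text
t 16.65 tz [0.004 0.733 0.335] F [-4.   0.3  5.9] pos [ 0.6145 -0.0866  0.3665] yaw 1.468 w 0.0517 ff 30.0
```

{"method": "play_rows", "body": {
  "translation": [
    [0,0,0],
    [0,0,0],
    [0,0,0],
    [0,0,-0.6],
    [0,0,-0.6]
  ],
  "twist": [
    [0,0,0],
    [0,0,0],
    [0,0,0],
    [0,0,0],
    [0,0,0]
  ],
  "gripper": [0.5,0.5,0.5,0.5,0.5]
}}

```text
time: 17.15
tool_pos: [0.6149, -0.0866, 0.4111]
ee_rot: [-3.139, -0.0, 1.469]
wrist_force: [0.3, -0.8, -0.4]
width: 0.0709
finger_force: 0.0
```

{"method": "play_rows", "body": {
  "translation": [
    [-0.57,-0.63,0],
    [-0.57,-0.63,0],
    [-0.57,-0.63,0],
    [-0.57,-0.63,0],
    [0,0,0],
    [0,0,0],
    [0,0,0]
  ],
  "twist": [
    [0,0,0],
    [0,0,0],
    [0,0,0],
    [0,0,0],
    [0,0,0.7],
    [0,0,0.7],
    [0,0,0]
  ],
  "gripper": [0.5,0.5,0.5,0.5,0.5,0.5,0.5]
}}

```text
time: 17.85
tool_pos: [0.5051, -0.1674, 0.4121]
ee_rot: [3.141, -0.0, 1.328]
wrist_force: [0.2, -0.2, 0.4]
width: 0.0704
finger_force: 0.0
```

{"method": "play_rows", "body": {
  "translation": [
    [0,0,0.65],
    [0,0,0.6],
    [0,0,0],
    [0,0,0],
    [0,0,0],
    [0,0,0],
    [0,0,0],
    [0,0,0]
  ],
  "twist": [
    [0,0,0],
    [0,0,0],
    [0,0,0],
    [0,0,0],
    [0,0,0],
    [0,0,0],
    [0,0,0],
    [0,0,0]
  ],
  "gripper": [0.5,0.5,0.5,-1,-1,-1,-1,-1]
}}

```text
time: 18.65
tool_pos: [0.5052, -0.1671, 0.364]
ee_rot: [3.14, 0.0, 1.329]
wrist_force: [-3.3, 0.2, 6.1]
width: 0.0522
finger_force: 30.0
```

{"method": "play_rows", "body": {
  "translation": [
    [0,0,0],
    [0,0,0]
  ],
  "twist": [
    [0,0,0.2],
    [0,0,0.2]
  ],
  "gripper": [-1,-1]
}}

```text
time: 18.85
tool_pos: [0.5052, -0.1671, 0.364]
ee_rot: [3.14, 0.001, 1.289]
wrist_force: [-2.7, 0.8, 5.8]
width: 0.0518
finger_force: 30.0
```

```bash
python3 -c "
from h import *
st()"
```

```text
t 18.85 tz [0.11  0.447 0.334] F [-2.7  0.8  5.8] pos [ 0.5052 -0.1671  0.364 ] yaw 1.289 w 0.0518 ff 30.0
```

{"method": "play_rows", "body": {
  "translation": [
    [0,0,0],
    [0,0,0],
    [0,0,0],
    [0,0,0],
    [0,0,0]
  ],
  "twist": [
    [0,0,0],
    [0,0,0],
    [0,0,0],
    [0,0,0.9],
    [0,0,0.9]
  ],
  "gripper": [-1,-1,-1,-1,-1]
}}

```text
time: 19.35
tool_pos: [0.5053, -0.1671, 0.364]
ee_rot: [3.139, 0.0, 1.107]
wrist_force: [-2.2, 0.3, 6.0]
width: 0.0515
finger_force: 30.0
```

```bash
python3 -c "
from h import *
st()"
```

```text
t 19.35 tz [0.014 0.412 0.445] F [-2.2  0.3  6. ] pos [ 0.5053 -0.1671  0.364 ] yaw 1.107 w 0.0515 ff 30.0
```

{"method": "play_rows", "body": {
  "translation": [
    [0,0,0],
    [0,0,0]
  ],
  "twist": [
    [0,0,0.8],
    [0,0,0.7]
  ],
  "gripper": [-1,-1]
}}

```text
time: 19.55
tool_pos: [0.5053, -0.1671, 0.364]
ee_rot: [3.139, -0.0, 0.957]
wrist_force: [-2.4, 0.5, 5.9]
width: 0.052
finger_force: 30.0
```

```bash
python3 -c "
from h import *
st()"
```

```text
t 19.55 tz [0.077 0.427 0.487] F [-2.4  0.5  5.9] pos [ 0.5053 -0.1671  0.364 ] yaw 0.957 w 0.052 ff 30.0
```

{"method": "play_rows", "body": {
  "translation": [
    [0,0,0],
    [0,0,0]
  ],
  "twist": [
    [0,0,0.6],
    [0,0,0.6]
  ],
  "gripper": [-1,-1]
}}

```text
time: 19.75
tool_pos: [0.5054, -0.1671, 0.364]
ee_rot: [3.139, -0.0, 0.838]
wrist_force: [-2.8, 0.2, 4.8]
width: 0.0516
finger_force: 30.0
```

```bash
python3 -c "
from h import *
st()"
```

```text
t 19.75 tz [0.039 0.357 0.448] F [-2.8  0.2  4.8] pos [ 0.5054 -0.1671  0.364 ] yaw 0.838 w 0.0516 ff 30.0
```

{"method": "play_rows", "body": {
  "translation": [
    [0,0,0],
    [0,0,0]
  ],
  "twist": [
    [0,0,0.15],
    [0,0,0.15]
  ],
  "gripper": [-1,-1]
}}

```text
time: 19.95
tool_pos: [0.5054, -0.1671, 0.364]
ee_rot: [3.139, -0.0, 0.81]
wrist_force: [-2.8, -0.1, 5.8]
width: 0.0515
finger_force: 30.0
```

```bash
python3 -c "
from h import *
st()"
```

```text
t 19.95 tz [0.031 0.392 0.509] F [-2.8 -0.1  5.8] pos [ 0.5054 -0.1671  0.364 ] yaw 0.81 w 0.0515 ff 30.0
```

{"method": "play_rows", "body": {
  "translation": [
    [0,0,0],
    [0,0,0]
  ],
  "twist": [
    [0,0,0.3],
    [0,0,0.3]
  ],
  "gripper": [-1,-1]
}}

```text
time: 20.15
tool_pos: [0.5054, -0.1671, 0.364]
ee_rot: [3.139, -0.001, 0.749]
wrist_force: [-1.9, 0.0, 6.3]
width: 0.0518
finger_force: 30.0
```

```bash
python3 -c "
from h import *
st()"
```

```text
t 20.15 tz [0.033 0.363 0.506] F [-1.9  0.   6.3] pos [ 0.5054 -0.1671  0.364 ] yaw 0.749 w 0.0518 ff 30.0
```

{"method": "play_rows", "body": {
  "translation": [
    [0,0,0],
    [0,0,0]
  ],
  "twist": [
    [0,0,0.3],
    [0,0,0.3]
  ],
  "gripper": [-1,-1]
}}

```text
time: 20.35
tool_pos: [0.5054, -0.1672, 0.364]
ee_rot: [3.139, -0.001, 0.689]
wrist_force: [-1.7, -0.7, 4.3]
width: 0.0517
finger_force: 30.0
```

```bash
python3 -c "
from h import *
st()"
```

```text
t 20.35 tz [0.012 0.336 0.534] F [-1.7 -0.7  4.3] pos [ 0.5054 -0.1672  0.364 ] yaw 0.689 w 0.0517 ff 30.0
```

{"method": "play_rows", "body": {
  "translation": [
    [0,0,0],
    [0,0,0],
    [0,0,0],
    [0,0,-0.6],
    [0,0,-0.6]
  ],
  "twist": [
    [0,0,0],
    [0,0,0],
    [0,0,0],
    [0,0,0],
    [0,0,0]
  ],
  "gripper": [0.5,0.5,0.5,0.5,0.5]
}}

```text
time: 20.85
tool_pos: [0.5052, -0.1671, 0.4093]
ee_rot: [-3.139, 0.001, 0.689]
wrist_force: [0.3, -0.8, 0.5]
width: 0.0705
finger_force: 0.0
```

{"method": "play_rows", "body": {
  "translation": [
    [0.85,0.05,0],
    [0.85,0.05,0],
    [0.85,0.05,0],
    [0.85,0.05,0]
  ],
  "twist": [
    [0,0,0],
    [0,0,0],
    [0,0,0],
    [0,0,0]
  ],
  "gripper": [0.5,0.5,0.5,0.5]
}}

```text
time: 21.25
tool_pos: [0.6164, -0.0861, 0.4098]
ee_rot: [-3.142, 0.0, 0.689]
wrist_force: [0.2, -0.1, -0.4]
width: 0.0708
finger_force: 0.0
```

{"method": "play_rows", "body": {
  "translation": [
    [0,0,0],
    [0,0,0],
    [0,0,0],
    [0,0,0],
    [0,0,0],
    [0,0,0],
    [0,0,0],
    [0,0,0]
  ],
  "twist": [
    [0,0,-1],
    [0,0,-1],
    [0,0,-1],
    [0,0,-1],
    [0,0,-1],
    [0,0,-1],
    [0,0,-1],
    [0,0,-0.8]
  ],
  "gripper": [0.5,0.5,0.5,0.5,0.5,0.5,0.5,0.5]
}}

```text
time: 22.05
tool_pos: [0.6155, -0.0869, 0.4096]
ee_rot: [-3.141, -0.0, 1.473]
wrist_force: [0.9, 0.3, -0.3]
width: 0.0707
finger_force: 0.0
```

{"method": "play_rows", "body": {
  "translation": [
    [0,0,0.6],
    [0,0,0.55],
    [0,0,0],
    [0,0,0],
    [0,0,0],
    [0,0,0],
    [0,0,0],
    [0,0,0]
  ],
  "twist": [
    [0,0,0],
    [0,0,0],
    [0,0,0],
    [0,0,0],
    [0,0,0],
    [0,0,0],
    [0,0,0],
    [0,0,0]
  ],
  "gripper": [0.5,0.5,0.5,-1,-1,-1,-1,-1]
}}

```text
time: 22.85
tool_pos: [0.6148, -0.0868, 0.3659]
ee_rot: [-3.141, 0.0, 1.469]
wrist_force: [-5.2, 0.8, 4.9]
width: 0.0519
finger_force: 30.0
```

{"method": "play_rows", "body": {
  "translation": [
    [0,0,0],
    [0,0,0]
  ],
  "twist": [
    [0,0,0.7],
    [0,0,0.7]
  ],
  "gripper": [-1,-1]
}}

```text
time: 23.05
tool_pos: [0.6148, -0.0868, 0.3659]
ee_rot: [-3.142, 0.001, 1.327]
wrist_force: [-5.4, 0.0, 4.6]
width: 0.0518
finger_force: 30.0
```

```bash
python3 -c "
from h import *
st()"
```

```text
t 23.05 tz [0.044 1.017 0.38 ] F [-5.4  0.   4.6] pos [ 0.6148 -0.0868  0.3659] yaw 1.327 w 0.0518 ff 30.0
```

{"method": "play_rows", "body": {
  "translation": [
    [0,0,0],
    [0,0,0]
  ],
  "twist": [
    [0,0,0.5],
    [0,0,0.5]
  ],
  "gripper": [-1,-1]
}}

```text
time: 23.25
tool_pos: [0.6148, -0.0868, 0.3659]
ee_rot: [3.141, 0.001, 1.228]
wrist_force: [-5.4, 0.6, 4.8]
width: 0.0518
finger_force: 30.0
```

```bash
python3 -c "
from h import *
st()"
```

```text
t 23.25 tz [0.036 1.08  0.456] F [-5.4  0.6  4.8] pos [ 0.6148 -0.0868  0.3659] yaw 1.228 w 0.0518 ff 30.0
```

{"method": "play_rows", "body": {
  "translation": [
    [0,0,0],
    [0,0,0]
  ],
  "twist": [
    [0,0,0.5],
    [0,0,0.5]
  ],
  "gripper": [-1,-1]
}}

```text
time: 23.45
tool_pos: [0.6148, -0.0868, 0.3659]
ee_rot: [3.141, 0.001, 1.128]
wrist_force: [-5.5, -0.4, 4.9]
width: 0.052
finger_force: 30.0
```

```bash
python3 -c "
from h import *
st()"
```

```text
t 23.45 tz [-0.018  0.987  0.423] F [-5.5 -0.4  4.9] pos [ 0.6148 -0.0868  0.3659] yaw 1.128 w 0.052 ff 30.0
```

{"method": "play_rows", "body": {
  "translation": [
    [0,0,0],
    [0,0,0]
  ],
  "twist": [
    [0,0,0.2],
    [0,0,0.2]
  ],
  "gripper": [-1,-1]
}}

```text
time: 23.65
tool_pos: [0.6148, -0.0868, 0.3659]
ee_rot: [3.141, 0.001, 1.089]
wrist_force: [-4.7, -0.3, 5.0]
width: 0.0519
finger_force: 30.0
```

```bash
python3 -c "
from h import *
st()"
```

```text
t 23.65 tz [0.071 0.989 0.481] F [-4.7 -0.3  5. ] pos [ 0.6148 -0.0868  0.3659] yaw 1.089 w 0.0519 ff 30.0
```

{"method": "play_rows", "body": {
  "translation": [
    [0,0,0],
    [0,0,0]
  ],
  "twist": [
    [0,0,0.5],
    [0,0,0.5]
  ],
  "gripper": [-1,-1]
}}

```text
time: 23.85
tool_pos: [0.6148, -0.0868, 0.3659]
ee_rot: [3.141, 0.001, 0.988]
wrist_force: [-5.3, 0.2, 5.0]
width: 0.0515
finger_force: 30.0
```

```bash
python3 -c "
from h import *
st()"
```

```text
t 23.85 tz [0.    1.047 0.514] F [-5.3  0.2  5. ] pos [ 0.6148 -0.0868  0.3659] yaw 0.988 w 0.0515 ff 30.0
```

{"method": "play_rows", "body": {
  "translation": [
    [0,0,0],
    [0,0,0]
  ],
  "twist": [
    [0,0,0.2],
    [0,0,0.2]
  ],
  "gripper": [-1,-1]
}}

```text
time: 24.05
tool_pos: [0.6148, -0.0868, 0.3659]
ee_rot: [3.141, 0.001, 0.949]
wrist_force: [-5.4, -0.1, 4.9]
width: 0.0519
finger_force: 30.0
```

```bash
python3 -c "
from h import *
st()"
```

```text
t 24.05 tz [0.037 1.037 0.509] F [-5.4 -0.1  4.9] pos [ 0.6148 -0.0868  0.3659] yaw 0.949 w 0.0519 ff 30.0
```

{"method": "play_rows", "body": {
  "translation": [
    [0,0,0],
    [0,0,0]
  ],
  "twist": [
    [0,0,0.25],
    [0,0,0.25]
  ],
  "gripper": [-1,-1]
}}

```text
time: 24.25
tool_pos: [0.6148, -0.0868, 0.3659]
ee_rot: [3.141, 0.001, 0.899]
wrist_force: [-5.1, 0.0, 4.9]
width: 0.0517
finger_force: 30.0
```

```bash
python3 -c "
from h import *
st()"
```

```text
t 24.25 tz [0.054 1.033 0.479] F [-5.1  0.   4.9] pos [ 0.6148 -0.0868  0.3659] yaw 0.899 w 0.0517 ff 30.0
```

{"method": "play_rows", "body": {
  "translation": [
    [0,0,0],
    [0,0,0],
    [0,0,0],
    [0,0,-0.6],
    [0,0,-0.6]
  ],
  "twist": [
    [0,0,0],
    [0,0,0],
    [0,0,0],
    [0,0,0],
    [0,0,0]
  ],
  "gripper": [0.5,0.5,0.5,0.5,0.5]
}}

```text
time: 24.75
tool_pos: [0.6155, -0.0869, 0.4113]
ee_rot: [-3.139, 0.001, 0.899]
wrist_force: [0.6, -0.4, 0.2]
width: 0.0705
finger_force: 0.0
```

{"method": "play_rows", "body": {
  "translation": [
    [-0.7,0.4,0],
    [-0.7,0.4,0],
    [-0.68,0.4,0]
  ],
  "twist": [
    [0,0,0],
    [0,0,0],
    [0,0,0]
  ],
  "gripper": [0.5,0.5,0.5]
}}

```text
time: 25.05
tool_pos: [0.6011, -0.1827, 0.4125]
ee_rot: [3.14, -0.0, 0.9]
wrist_force: [0.4, -0.9, -0.5]
width: 0.0702
finger_force: 0.0
```

{"method": "play_rows", "body": {
  "translation": [
    [0,0,0],
    [0,0,0],
    [0,0,0],
    [0,0,0],
    [0,0,0],
    [0,0,0],
    [0,0,0],
    [0,0,0]
  ],
  "twist": [
    [0,0,-1],
    [0,0,-1],
    [0,0,-1],
    [0,0,-1],
    [0,0,-1],
    [0,0,-1],
    [0,0,-1],
    [0,0,-0.7]
  ],
  "gripper": [0.5,0.5,0.5,0.5,0.5,0.5,0.5,0.5]
}}

```text
time: 25.85
tool_pos: [0.6013, -0.1819, 0.412]
ee_rot: [3.141, 0.0, 1.672]
wrist_force: [0.6, -0.2, -0.2]
width: 0.0707
finger_force: 0.0
```

{"method": "play_rows", "body": {
  "translation": [
    [0,0,0.6],
    [0,0,0.6],
    [0,0,0],
    [0,0,0],
    [0,0,0],
    [0,0,0],
    [0,0,0],
    [0,0,0]
  ],
  "twist": [
    [0,0,0],
    [0,0,0],
    [0,0,0],
    [0,0,0],
    [0,0,0],
    [0,0,0],
    [0,0,0],
    [0,0,0]
  ],
  "gripper": [0.5,0.5,0.5,-1,-1,-1,-1,-1]
}}

```text
time: 26.65
tool_pos: [0.6005, -0.1821, 0.3661]
ee_rot: [-3.141, 0.001, 1.668]
wrist_force: [-5.6, -0.3, 5.5]
width: 0.0521
finger_force: 30.0
```

{"method": "play_rows", "body": {
  "translation": [
    [0,0,0],
    [0,0,0]
  ],
  "twist": [
    [0,0,0.5],
    [0,0,0.5]
  ],
  "gripper": [-1,-1]
}}

```text
time: 26.85
tool_pos: [0.6005, -0.1821, 0.3661]
ee_rot: [-3.141, 0.002, 1.567]
wrist_force: [-5.2, -0.9, 5.0]
width: 0.0521
finger_force: 30.0
```

```bash
python3 -c "
from h import *
st()"
```

```text
t 26.85 tz [-0.125  1.078  0.396] F [-5.2 -0.9  5. ] pos [ 0.6005 -0.1821  0.3661] yaw 1.567 w 0.0521 ff 30.0
```

{"method": "play_rows", "body": {
  "translation": [
    [0,0,0],
    [0,0,0]
  ],
  "twist": [
    [0,0,0.5],
    [0,0,0.5]
  ],
  "gripper": [-1,-1]
}}

```text
time: 27.05
tool_pos: [0.6005, -0.182, 0.3661]
ee_rot: [3.142, 0.002, 1.467]
wrist_force: [-6.0, -0.2, 4.1]
width: 0.0517
finger_force: 30.0
```

```bash
python3 -c "
from h import *
st()"
```

```text
t 27.05 tz [-0.123  1.038  0.488] F [-6.  -0.2  4.1] pos [ 0.6005 -0.182   0.3661] yaw 1.467 w 0.0517 ff 30.0
```

{"method": "play_rows", "body": {
  "translation": [
    [0,0,0],
    [0,0,0]
  ],
  "twist": [
    [0,0,0.3],
    [0,0,0.3]
  ],
  "gripper": [-1,-1]
}}

```text
time: 27.25
tool_pos: [0.6005, -0.1821, 0.3661]
ee_rot: [3.141, 0.002, 1.408]
wrist_force: [-5.6, 0.2, 4.3]
width: 0.0518
finger_force: 30.0
```

```bash
python3 -c "
from h import *
st()"
```

```text
t 27.25 tz [-0.219  1.125  0.411] F [-5.6  0.2  4.3] pos [ 0.6005 -0.1821  0.3661] yaw 1.408 w 0.0518 ff 30.0
```

{"method": "play_rows", "body": {
  "translation": [
    [0,0,0],
    [0,0,0]
  ],
  "twist": [
    [0,0,0.2],
    [0,0,0.2]
  ],
  "gripper": [-1,-1]
}}

```text
time: 27.45
tool_pos: [0.6005, -0.182, 0.3661]
ee_rot: [3.141, 0.002, 1.369]
wrist_force: [-5.3, -0.3, 4.7]
width: 0.0518
finger_force: 30.0
```

```bash
python3 -c "
from h import *
st()"
```

```text
t 27.45 tz [-0.178  1.099  0.463] F [-5.3 -0.3  4.7] pos [ 0.6005 -0.182   0.3661] yaw 1.369 w 0.0518 ff 30.0
```

{"method": "play_rows", "body": {
  "translation": [
    [0,0,0],
    [0,0,0]
  ],
  "twist": [
    [0,0,0.4],
    [0,0,0.4]
  ],
  "gripper": [-1,-1]
}}

```text
time: 27.65
tool_pos: [0.6005, -0.182, 0.3661]
ee_rot: [3.141, 0.002, 1.288]
wrist_force: [-6.1, -0.3, 5.4]
width: 0.0515
finger_force: 30.0
```

```bash
python3 -c "
from h import *
st()"
```

```text
t 27.65 tz [-0.196  1.109  0.44 ] F [-6.1 -0.3  5.4] pos [ 0.6005 -0.182   0.3661] yaw 1.288 w 0.0515 ff 30.0
```

{"method": "play_rows", "body": {
  "translation": [
    [0,0,0],
    [0,0,0]
  ],
  "twist": [
    [0,0,0.2],
    [0,0,0.2]
  ],
  "gripper": [-1,-1]
}}

```text
time: 27.85
tool_pos: [0.6005, -0.182, 0.3661]
ee_rot: [3.141, 0.002, 1.249]
wrist_force: [-5.4, -0.9, 5.0]
width: 0.0515
finger_force: 30.0
```

```bash
python3 -c "
from h import *
st()"
```

```text
t 27.85 tz [-0.165  1.101  0.455] F [-5.4 -0.9  5. ] pos [ 0.6005 -0.182   0.3661] yaw 1.249 w 0.0515 ff 30.0
```

{"method": "play_rows", "body": {
  "translation": [
    [0,0,0],
    [0,0,0]
  ],
  "twist": [
    [0,0,0.5],
    [0,0,0.4]
  ],
  "gripper": [-1,-1]
}}

```text
time: 28.05
tool_pos: [0.6005, -0.1821, 0.3661]
ee_rot: [3.141, 0.002, 1.158]
wrist_force: [-6.0, -0.6, 5.8]
width: 0.0521
finger_force: 30.0
```

```bash
python3 -c "
from h import *
st()"
```

```text
t 28.05 tz [-0.112  1.151  0.472] F [-6.  -0.6  5.8] pos [ 0.6005 -0.1821  0.3661] yaw 1.158 w 0.0521 ff 30.0
```

{"method": "play_rows", "body": {
  "translation": [
    [0,0,0],
    [0,0,0]
  ],
  "twist": [
    [0,0,0.2],
    [0,0,0.2]
  ],
  "gripper": [-1,-1]
}}

```text
time: 28.25
tool_pos: [0.6005, -0.182, 0.3661]
ee_rot: [3.141, 0.001, 1.119]
wrist_force: [-5.2, -1.0, 4.8]
width: 0.0517
finger_force: 30.0
```

```bash
python3 -c "
from h import *
st()"
```

```text
t 28.25 tz [-0.129  1.1    0.543] F [-5.2 -1.   4.8] pos [ 0.6005 -0.182   0.3661] yaw 1.119 w 0.0517 ff 30.0
```

{"method": "play_rows", "body": {
  "translation": [
    [0,0,0],
    [0,0,0]
  ],
  "twist": [
    [0,0,0.3],
    [0,0,0.3]
  ],
  "gripper": [-1,-1]
}}

```text
time: 28.45
tool_pos: [0.6005, -0.182, 0.3661]
ee_rot: [3.141, 0.001, 1.059]
wrist_force: [-6.2, -0.6, 5.6]
width: 0.0517
finger_force: 30.0
```

```bash
python3 -c "
from h import *
st()"
```

```text
t 28.45 tz [-0.143  1.137  0.617] F [-6.2 -0.6  5.6] pos [ 0.6005 -0.182   0.3661] yaw 1.059 w 0.0517 ff 30.0
```

{"method": "play_rows", "body": {
  "translation": [
    [0,0,0],
    [0,0,0],
    [0,0,0],
    [0,0,-0.6],
    [0,0,-0.6]
  ],
  "twist": [
    [0,0,0],
    [0,0,0],
    [0,0,0],
    [0,0,0],
    [0,0,0]
  ],
  "gripper": [0.5,0.5,0.5,0.5,0.5]
}}

```text
time: 28.95
tool_pos: [0.6013, -0.1817, 0.4112]
ee_rot: [-3.139, -0.0, 1.059]
wrist_force: [-0.9, -0.5, 0.2]
width: 0.0701
finger_force: 0.0
```

{"method": "play_rows", "body": {
  "translation": [
    [0.35,-0.77,0],
    [0.35,-0.77,0],
    [0.35,-0.77,0],
    [0.35,-0.77,0]
  ],
  "twist": [
    [0,0,0],
    [0,0,0],
    [0,0,0],
    [0,0,0]
  ],
  "gripper": [0.5,0.5,0.5,0.5]
}}

```text
time: 29.35
tool_pos: [0.5205, -0.0717, 0.4121]
ee_rot: [3.141, -0.001, 1.059]
wrist_force: [1.2, -0.0, 1.2]
width: 0.0704
finger_force: 0.0
```

{"method": "play_rows", "body": {
  "translation": [
    [0,0,0],
    [0,0,0],
    [0,0,0],
    [0,0,0],
    [0,0,0],
    [0,0,0],
    [0,0,0]
  ],
  "twist": [
    [0,0,-1],
    [0,0,-1],
    [0,0,-1],
    [0,0,-1],
    [0,0,-1],
    [0,0,-0.7],
    [0,0,0]
  ],
  "gripper": [0.5,0.5,0.5,0.5,0.5,0.5,0.5]
}}

```text
time: 30.05
tool_pos: [0.5213, -0.0725, 0.4121]
ee_rot: [3.141, -0.0, 1.629]
wrist_force: [-0.1, -0.3, 0.7]
width: 0.0707
finger_force: 0.0
```

Now d: grip, then turn in small steps.

{"method": "play_rows", "body": {
  "translation": [
    [0,0,0.6],
    [0,0,0.6],
    [0,0,0],
    [0,0,0],
    [0,0,0],
    [0,0,0],
    [0,0,0],
    [0,0,0]
  ],
  "twist": [
    [0,0,0],
    [0,0,0],
    [0,0,0],
    [0,0,0],
    [0,0,0],
    [0,0,0],
    [0,0,0],
    [0,0,0]
  ],
  "gripper": [0.5,0.5,0.5,-1,-1,-1,-1,-1]
}}

```text
time: 30.85
tool_pos: [0.5202, -0.0728, 0.3658]
ee_rot: [-3.139, 0.001, 1.628]
wrist_force: [-6.4, -1.2, 2.8]
width: 0.0517
finger_force: 30.0
```

{"method": "play_rows", "body": {
  "translation": [
    [0,0,0],
    [0,0,0]
  ],
  "twist": [
    [0,0,0.7],
    [0,0,0.7]
  ],
  "gripper": [-1,-1]
}}

```text
time: 31.05
tool_pos: [0.5202, -0.0728, 0.3658]
ee_rot: [-3.139, 0.001, 1.486]
wrist_force: [-6.1, -0.5, 3.0]
width: 0.0517
finger_force: 30.0
```

```bash
python3 -c "
from h import *
st()"
```

```text
t 31.05 tz [-0.165  1.044  0.348] F [-6.1 -0.5  3. ] pos [ 0.5202 -0.0728  0.3658] yaw 1.486 w 0.0517 ff 30.0
```

{"method": "play_rows", "body": {
  "translation": [
    [0,0,0],
    [0,0,0]
  ],
  "twist": [
    [0,0,0.5],
    [0,0,0.5]
  ],
  "gripper": [-1,-1]
}}

```text
time: 31.25
tool_pos: [0.5202, -0.0728, 0.3658]
ee_rot: [-3.139, 0.002, 1.387]
wrist_force: [-5.6, -0.6, 3.1]
width: 0.0519
finger_force: 30.0
```

```bash
python3 -c "
from h import *
st()"
```

```text
t 31.25 tz [-0.155  1.063  0.366] F [-5.6 -0.6  3.1] pos [ 0.5202 -0.0728  0.3658] yaw 1.387 w 0.0519 ff 30.0
```

{"method": "play_rows", "body": {
  "translation": [
    [0,0,0],
    [0,0,0]
  ],
  "twist": [
    [0,0,0.6],
    [0,0,0.6]
  ],
  "gripper": [-1,-1]
}}

```text
time: 31.45
tool_pos: [0.5201, -0.0728, 0.3658]
ee_rot: [-3.139, 0.002, 1.267]
wrist_force: [-6.2, -0.9, 2.7]
width: 0.0515
finger_force: 30.0
```

```bash
python3 -c "
from h import *
st()"
```

```text
t 31.45 tz [-0.141  1.099  0.402] F [-6.2 -0.9  2.7] pos [ 0.5201 -0.0728  0.3658] yaw 1.267 w 0.0515 ff 30.0
```

{"method": "play_rows", "body": {
  "translation": [
    [0,0,0],
    [0,0,0]
  ],
  "twist": [
    [0,0,0.4],
    [0,0,0.4]
  ],
  "gripper": [-1,-1]
}}

```text
time: 31.65
tool_pos: [0.5201, -0.0728, 0.3658]
ee_rot: [-3.139, 0.002, 1.188]
wrist_force: [-6.2, -1.4, 2.5]
width: 0.0514
finger_force: 30.0
```

```bash
python3 -c "
from h import *
st()"
```

```text
t 31.65 tz [-0.078  1.106  0.445] F [-6.2 -1.4  2.5] pos [ 0.5201 -0.0728  0.3658] yaw 1.188 w 0.0514 ff 30.0
```

Est. about 0.45; about 0.2 rad more needed.

{"method": "play_rows", "body": {
  "translation": [
    [0,0,0],
    [0,0,0]
  ],
  "twist": [
    [0,0,0.5],
    [0,0,0.5]
  ],
  "gripper": [-1,-1]
}}

```text
time: 31.85
tool_pos: [0.5201, -0.0727, 0.3658]
ee_rot: [-3.139, 0.002, 1.088]
wrist_force: [-6.5, -0.8, 3.3]
width: 0.0515
finger_force: 30.0
```

```bash
python3 -c "
from h import *
st()"
```

```text
t 31.85 tz [-0.081  1.085  0.456] F [-6.5 -0.8  3.3] pos [ 0.5201 -0.0727  0.3658] yaw 1.088 w 0.0515 ff 30.0
```

{"method": "play_rows", "body": {
  "translation": [
    [0,0,0],
    [0,0,0]
  ],
  "twist": [
    [0,0,0.3],
    [0,0,0.3]
  ],
  "gripper": [-1,-1]
}}

```text
time: 32.05
tool_pos: [0.5201, -0.0727, 0.3658]
ee_rot: [-3.14, 0.002, 1.028]
wrist_force: [-6.4, 0.4, 1.9]
width: 0.0518
finger_force: 30.0
```

```bash
python3 -c "
from h import *
st()"
```

```text
t 32.05 tz [-0.073  1.118  0.482] F [-6.4  0.4  1.9] pos [ 0.5201 -0.0727  0.3658] yaw 1.028 w 0.0518 ff 30.0
```

{"method": "play_rows", "body": {
  "translation": [
    [0,0,0],
    [0,0,0]
  ],
  "twist": [
    [0,0,0.4],
    [0,0,0.4]
  ],
  "gripper": [-1,-1]
}}

```text
time: 32.25
tool_pos: [0.5201, -0.0727, 0.3658]
ee_rot: [-3.14, 0.003, 0.948]
wrist_force: [-6.4, -1.0, 3.7]
width: 0.0518
finger_force: 30.0
```

```bash
python3 -c "
from h import *
st()"
```

```text
t 32.25 tz [-0.078  1.139  0.521] F [-6.4 -1.   3.7] pos [ 0.5201 -0.0727  0.3658] yaw 0.948 w 0.0518 ff 30.0
```

{"method": "play_rows", "body": {
  "translation": [
    [0,0,0],
    [0,0,0]
  ],
  "twist": [
    [0,0,0.2],
    [0,0,0.2]
  ],
  "gripper": [-1,-1]
}}

```text
time: 32.45
tool_pos: [0.5201, -0.0727, 0.3658]
ee_rot: [-3.14, 0.003, 0.909]
wrist_force: [-6.2, -0.6, 3.4]
width: 0.0514
finger_force: 30.0
```

```bash
python3 -c "
from h import *
st()"
```

```text
t 32.45 tz [-0.091  1.182  0.529] F [-6.2 -0.6  3.4] pos [ 0.5201 -0.0727  0.3658] yaw 0.909 w 0.0514 ff 30.0
```

{"method": "play_rows", "body": {
  "translation": [
    [0,0,0],
    [0,0,0]
  ],
  "twist": [
    [0,0,0.15],
    [0,0,0.15]
  ],
  "gripper": [-1,-1]
}}

```text
time: 32.65
tool_pos: [0.5201, -0.0727, 0.3658]
ee_rot: [-3.14, 0.003, 0.879]
wrist_force: [-5.8, 0.1, 3.2]
width: 0.0517
finger_force: 30.0
```

{"method": "play_rows", "body": {
  "translation": [
    [0,0,0],
    [0,0,0],
    [0,0,0],
    [0,0,-0.6],
    [0,0,-0.6]
  ],
  "twist": [
    [0,0,0],
    [0,0,0],
    [0,0,0],
    [0,0,0],
    [0,0,0]
  ],
  "gripper": [0.5,0.5,0.5,0.5,0.5]
}}

```text
time: 33.15
tool_pos: [0.5212, -0.0726, 0.412]
ee_rot: [-3.14, 0.001, 0.879]
wrist_force: [-0.4, -0.1, -1.1]
width: 0.0705
finger_force: 0.0
```

{"method": "play_rows", "body": {
  "translation": [
    [-0.69,0.41,0],
    [-0.69,0.41,0],
    [-0.69,0.41,0],
    [0,0,0],
    [0,0,0]
  ],
  "twist": [
    [0,0,0],
    [0,0,0],
    [0,0,0],
    [0,0,0.6],
    [0,0,0]
  ],
  "gripper": [0.5,0.5,0.5,0.5,0.5]
}}

```text
time: 33.65
tool_pos: [0.5062, -0.1687, 0.4124]
ee_rot: [3.141, -0.0, 0.817]
wrist_force: [0.5, 1.5, -0.2]
width: 0.0703
finger_force: 0.0
```

Run:
```python
from h import *
im=robot.snapshot("scene");u,v=proj("scene",[.55,-.12,.2])[0].astype(int)
cv2.imwrite("pics/s2.png",cv2.resize(im[v-70:v+70,u-80:u+80,::-1],None,fx=4,fy=4,interpolation=cv2.INTER_CUBIC))
```

```text
(no output)
```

View pics/s2.png

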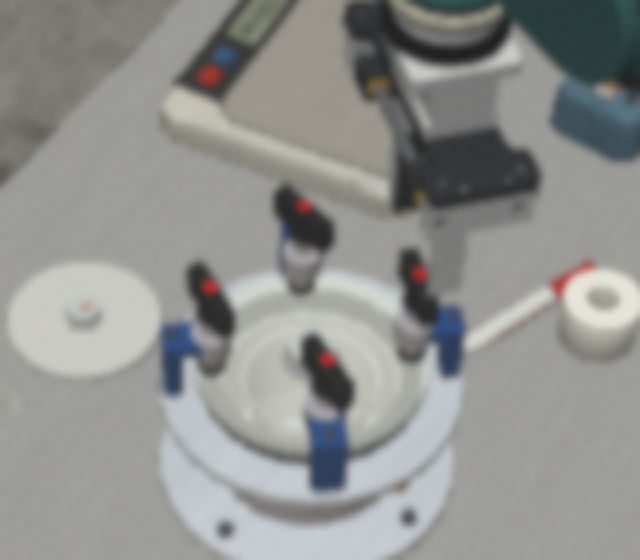

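The four knobs are turned and nothing is disturbed. The gripper stands over c at (415,290), aligned with its bar. I'll re-check c, since tightening b and d will have relieved it.

{"method": "play_rows", "body": {
  "translation": [
    [0.02,-0.02,0.6],
    [0,0,0.6],
    [0,0,0],
    [0,0,0],
    [0,0,0],
    [0,0,0],
    [0,0,0],
    [0,0,0]
  ],
  "twist": [
    [0,0,0],
    [0,0,0],
    [0,0,0],
    [0,0,0],
    [0,0,0],
    [0,0,0],
    [0,0,0],
    [0,0,0]
  ],
  "gripper": [0.5,0.5,0.5,-1,-1,-1,-1,-1]
}}

```text
time: 34.5
tool_pos: [0.5062, -0.1664, 0.3661]
ee_rot: [3.14, -0.001, 0.819]
wrist_force: [-1.3, 2.2, 6.5]
width: 0.0517
finger_force: 30.0
```

{"method": "play_rows", "body": {
  "translation": [
    [0,0,0],
    [0,0,0]
  ],
  "twist": [
    [0,0,0.3],
    [0,0,0.3]
  ],
  "gripper": [-1,-1]
}}

```text
time: 34.7
tool_pos: [0.5063, -0.1664, 0.3661]
ee_rot: [3.139, -0.001, 0.759]
wrist_force: [-1.3, 2.7, 5.1]
width: 0.0514
finger_force: 30.0
```

```bash
python3 -c "
from h import *
st()"
```

```text
t 34.7 tz [0.324 0.208 0.481] F [-1.3  2.7  5.1] pos [ 0.5063 -0.1664  0.3661] yaw 0.759 w 0.0514 ff 30.0
```

{"method": "play_rows", "body": {
  "translation": [
    [0,0,0],
    [0,0,0]
  ],
  "twist": [
    [0,0,0.2],
    [0,0,0.2]
  ],
  "gripper": [-1,-1]
}}

```text
time: 34.9
tool_pos: [0.5063, -0.1665, 0.3661]
ee_rot: [3.139, -0.001, 0.72]
wrist_force: [-1.3, 2.4, 6.3]
width: 0.0518
finger_force: 30.0
```

```bash
python3 -c "
from h import *
st()"
```

```text
t 34.9 tz [0.277 0.167 0.489] F [-1.3  2.4  6.3] pos [ 0.5063 -0.1665  0.3661] yaw 0.72 w 0.0518 ff 30.0
```

{"method": "play_rows", "body": {
  "translation": [
    [0,0,0],
    [0,0,0]
  ],
  "twist": [
    [0,0,0.3],
    [0,0,0.3]
  ],
  "gripper": [-1,-1]
}}

```text
time: 35.1
tool_pos: [0.5063, -0.1665, 0.3661]
ee_rot: [3.139, -0.002, 0.659]
wrist_force: [-0.8, 0.7, 5.2]
width: 0.0517
finger_force: 30.0
```

```bash
python3 -c "
from h import *
st()"
```

```text
t 35.1 tz [0.217 0.145 0.52 ] F [-0.8  0.7  5.2] pos [ 0.5063 -0.1665  0.3661] yaw 0.659 w 0.0517 ff 30.0
```

{"method": "play_rows", "body": {
  "translation": [
    [0,0,0],
    [0,0,0]
  ],
  "twist": [
    [0,0,0.2],
    [0,0,0.2]
  ],
  "gripper": [-1,-1]
}}

```text
time: 35.3
tool_pos: [0.5064, -0.1666, 0.3661]
ee_rot: [3.139, -0.002, 0.62]
wrist_force: [-1.0, 1.8, 5.9]
width: 0.0518
finger_force: 30.0
```

```bash
python3 -c "
from h import *
st()"
```

```text
t 35.3 tz [0.183 0.153 0.563] F [-1.   1.8  5.9] pos [ 0.5064 -0.1666  0.3661] yaw 0.62 w 0.0518 ff 30.0
```

{"method": "play_rows", "body": {
  "translation": [
    [0,0,0],
    [0,0,0],
    [0,0,0],
    [0,0,-0.6],
    [0,0,-0.6]
  ],
  "twist": [
    [0,0,0],
    [0,0,0],
    [0,0,0],
    [0,0,0],
    [0,0,0]
  ],
  "gripper": [0.5,0.5,0.5,0.5,0.5]
}}

```text
time: 35.8
tool_pos: [0.506, -0.1668, 0.4113]
ee_rot: [-3.139, 0.002, 0.619]
wrist_force: [-0.2, 0.4, -0.5]
width: 0.0702
finger_force: 0.0
```

{"method": "play_rows", "body": {
  "translation": [
    [0.85,-0.01,0],
    [0.85,-0.01,0],
    [0.85,-0.01,0],
    [0.84,-0.01,0],
    [0,0,0],
    [0,0,0],
    [0,0,0],
    [0,0,0]
  ],
  "twist": [
    [0,0,0],
    [0,0,0],
    [0,0,0],
    [0,0,0],
    [0,0,-1],
    [0,0,-1],
    [0,0,-0.9],
    [0,0,-0.9]
  ],
  "gripper": [0.5,0.5,0.5,0.5,0.5,0.5,0.5,0.5]
}}

```text
time: 36.6
tool_pos: [0.6159, -0.0867, 0.4114]
ee_rot: [-3.141, 0.001, 1.003]
wrist_force: [0.4, 0.9, 0.4]
width: 0.0705
finger_force: 0.0
```

{"method": "play_rows", "body": {
  "translation": [
    [0,0,0.6],
    [0,0,0.55],
    [0,0,0],
    [0,0,0],
    [0,0,0],
    [0,0,0],
    [0,0,0],
    [0,0,0]
  ],
  "twist": [
    [0,0,0],
    [0,0,0],
    [0,0,0],
    [0,0,0],
    [0,0,0],
    [0,0,0],
    [0,0,0],
    [0,0,0]
  ],
  "gripper": [0.5,0.5,0.5,-1,-1,-1,-1,-1]
}}

```text
time: 37.4
tool_pos: [0.6152, -0.0863, 0.3678]
ee_rot: [-3.141, -0.001, 0.999]
wrist_force: [-4.4, 2.8, 5.1]
width: 0.0517
finger_force: 30.0
```

{"method": "play_rows", "body": {
  "translation": [
    [0,0,0],
    [0,0,0]
  ],
  "twist": [
    [0,0,0.3],
    [0,0,0.3]
  ],
  "gripper": [-1,-1]
}}

```text
time: 37.6
tool_pos: [0.6153, -0.0863, 0.3679]
ee_rot: [3.141, -0.0, 0.939]
wrist_force: [-3.7, 1.9, 4.4]
width: 0.0517
finger_force: 30.0
```

```bash
python3 -c "
from h import *
st()"
```

```text
t 37.6 tz [0.391 0.992 0.511] F [-3.7  1.9  4.4] pos [ 0.6153 -0.0863  0.3679] yaw 0.939 w 0.0517 ff 30.0
```

{"method": "play_rows", "body": {
  "translation": [
    [0,0,0],
    [0,0,0]
  ],
  "twist": [
    [0,0,0.2],
    [0,0,0.2]
  ],
  "gripper": [-1,-1]
}}

```text
time: 37.8
tool_pos: [0.6153, -0.0863, 0.3679]
ee_rot: [3.141, -0.0, 0.9]
wrist_force: [-3.8, 1.8, 4.9]
width: 0.0517
finger_force: 30.0
```

```bash
python3 -c "
from h import *
st()"
```

```text
t 37.8 tz [0.393 0.958 0.504] F [-3.8  1.8  4.9] pos [ 0.6153 -0.0863  0.3679] yaw 0.9 w 0.0517 ff 30.0
```

{"method": "play_rows", "body": {
  "translation": [
    [0,0,0],
    [0,0,0]
  ],
  "twist": [
    [0,0,0.25],
    [0,0,0.25]
  ],
  "gripper": [-1,-1]
}}

```text
time: 38.0
tool_pos: [0.6153, -0.0863, 0.3678]
ee_rot: [3.141, -0.0, 0.849]
wrist_force: [-4.8, 2.0, 5.2]
width: 0.0518
finger_force: 30.0
```

{"method": "play_rows", "body": {
  "translation": [
    [0,0,0],
    [0,0,0],
    [0,0,0],
    [0,0,-0.6],
    [0,0,-0.6]
  ],
  "twist": [
    [0,0,0],
    [0,0,0],
    [0,0,0],
    [0,0,0],
    [0,0,0]
  ],
  "gripper": [0.5,0.5,0.5,0.5,0.5]
}}

```text
time: 38.5
tool_pos: [0.6158, -0.087, 0.4132]
ee_rot: [-3.139, 0.001, 0.849]
wrist_force: [0.4, 0.5, 0.0]
width: 0.0706
finger_force: 0.0
```

{"method": "play_rows", "body": {
  "translation": [
    [-0.68,0.43,0],
    [-0.67,0.43,0],
    [-0.67,0.43,0],
    [0,0,0],
    [0,0,0],
    [0,0,0],
    [0,0,0]
  ],
  "twist": [
    [0,0,0],
    [0,0,0],
    [0,0,0],
    [0,0,-0.9],
    [0,0,-0.8],
    [0,0,-0.8],
    [0,0,-0.8]
  ],
  "gripper": [0.5,0.5,0.5,0.5,0.5,0.5,0.5]
}}

```text
time: 39.2
tool_pos: [0.6011, -0.182, 0.4139]
ee_rot: [3.141, 0.0, 1.182]
wrist_force: [0.7, 0.0, -0.1]
width: 0.0704
finger_force: 0.0
```

{"method": "play_rows", "body": {
  "translation": [
    [0,0,0.6],
    [0,0,0.6],
    [0,0,0],
    [0,0,0],
    [0,0,0],
    [0,0,0],
    [0,0,0],
    [0,0,0]
  ],
  "twist": [
    [0,0,0],
    [0,0,0],
    [0,0,0],
    [0,0,0],
    [0,0,0],
    [0,0,0],
    [0,0,0],
    [0,0,0]
  ],
  "gripper": [0.5,0.5,0.5,-1,-1,-1,-1,-1]
}}

```text
time: 40.0
tool_pos: [0.6007, -0.1813, 0.3681]
ee_rot: [3.141, 0.0, 1.179]
wrist_force: [-4.6, 0.8, 5.4]
width: 0.0517
finger_force: 30.0
```

{"method": "play_rows", "body": {
  "translation": [
    [0,0,0],
    [0,0,0]
  ],
  "twist": [
    [0,0,0.2],
    [0,0,0.3]
  ],
  "gripper": [-1,-1]
}}

```text
time: 40.2
tool_pos: [0.6007, -0.1813, 0.3681]
ee_rot: [3.14, 0.0, 1.129]
wrist_force: [-4.9, 1.5, 5.6]
width: 0.052
finger_force: 30.0
```

```bash
python3 -c "
from h import *
st()"
```

```text
t 40.2 tz [0.234 0.833 0.544] F [-4.9  1.5  5.6] pos [ 0.6007 -0.1813  0.3681] yaw 1.129 w 0.052 ff 30.0
```

{"method": "play_rows", "body": {
  "translation": [
    [0,0,0],
    [0,0,0]
  ],
  "twist": [
    [0,0,0.2],
    [0,0,0.2]
  ],
  "gripper": [-1,-1]
}}

```text
time: 40.4
tool_pos: [0.6007, -0.1813, 0.3681]
ee_rot: [3.14, 0.0, 1.089]
wrist_force: [-3.9, 1.4, 5.9]
width: 0.0519
finger_force: 30.0
```

```bash
python3 -c "
from h import *
st()"
```

```text
t 40.4 tz [0.135 0.866 0.504] F [-3.9  1.4  5.9] pos [ 0.6007 -0.1813  0.3681] yaw 1.089 w 0.0519 ff 30.0
```

{"method": "play_rows", "body": {
  "translation": [
    [0,0,0],
    [0,0,0],
    [0,0,0],
    [0,0,-0.8],
    [0,0,-0.8],
    [0,0,-0.8],
    [0,0,0],
    [0,0,0]
  ],
  "twist": [
    [0,0,0],
    [0,0,0],
    [0,0,0],
    [0,0,0],
    [0,0,0],
    [0,0,0],
    [0,0,0],
    [0,0,0]
  ],
  "gripper": [0.5,0.5,0.5,0.5,0.5,0.5,0.5,0.5]
}}

```text
time: 41.2
tool_pos: [0.6011, -0.1815, 0.4626]
ee_rot: [3.14, -0.0, 1.089]
wrist_force: [1.2, 0.2, -0.2]
width: 0.0701
finger_force: 0.0
```

```bash
python3 -c "
from h import *
st();print(robot.close_job())"
```

```text
t 41.2 tz [-0.07  -0.058  0.015] F [ 1.2  0.2 -0.2] pos [ 0.6011 -0.1815  0.4626] yaw 1.089 w 0.0701 ff 0.0
the job is handed in; nothing more can be done
None
```

I tightened all four knobs crosswise in two passes, let go and handed the job in at 41 s, but no verdict came back; each was turned to about 0.52–0.55 N m by noisy readings (±0.04, highest single reading 0.617), and d alone was not re-checked at the end.

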